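# Lock the red-lidded dry-goods bin with the C-hook

### The arm

A 7-joint arm with a two-finger parallel gripper is mounted at the origin on the work surface. World frame = base frame: x ahead of the robot, y to its left, z up, the work surface at z = 0. Lengths are in m, angles in degrees, forces in N, time in s.
With the tool pointing down it reaches from about 0.35 to 0.775 m from the base axis. Payload 3.1 kg.
Tool frame: the origin (TCP) lies on the centre line of the jaws, within the pads' length; the fingertips stand 17 mm ahead of it and the grasp point (between the pads) lies 2 mm behind it (robot.tip_reach is the distance from the TCP to the fingertips, in m); z points along the fingers, y is the direction in which the jaws open and shut (so a half turn about z gives the same grasp; the last joint's range is limited). The gripper opens to 85 mm and grips with 20 to 120 N. Pads are 22 mm wide; open, the fingers measure 114 mm over their backs; the gripper's body (76 mm by 85 mm) begins 54 mm behind the grasp point. The pads swing forward as they close: fully open they stand 13 mm farther back than shut.
Start: joints at [62.412, 17.813, 0.802, 86.603, -0.252, 75.585, -1.558], TCP at [0.234, -0.498, 0.226] pointing down, gripper open.
Joint ranges: [-154.91, 154.91], [-16.99, 109.72], [-72.82, 74.43], [7.12, 147.25], [-82.49, 262.49], [11.32, 116.49], [-174.64, 174.64]. Speed limits (degrees/s): [159.86, 159.86, 180, 180, 180, 180, 180].

### API

Orientations are given as [roll, pitch, yaw] about the fixed x, y, z axes, in that order (R = Rz(yaw) Ry(pitch) Rx(roll)).
In Python, from station import robot, fingers, vision, workorder, recognise gives the robot as it stands. Calls block until the motion is done:
- robot.move_to(position, orientation): joint-space move of the TCP to a pose.
- robot.line_to(position, orientation=None, velocity=0.15, f_stop=None): straight line of the TCP; orientation=None keeps the orientation; velocity is the mean speed in m/s. With f_stop (N) it stops when the force on the tool has changed by that much, and returns True; else False.
- robot.move_j(angles): joint-space move.
- fingers.gripper_to(opening, force=None): opening from 0.0 (shut) to 1.0 (fully open); force is the grip in N (None keeps the last); returns when the fingers have stopped.
- robot.pause(seconds).
- robot.inverse_kinematics(position, orientation): joint angles nearest the present ones, or None.
- vision.grab_frame(name): name is "side" or "top"; returns the picture (384x512x3 uint8, red, green, blue); there is no depth.
- vision.calibration(name): a dict with "mtx" (3x3 intrinsics, pixels), "k1" (the pictures are not rectified: a ray, as slopes to the right and down, at radius r is drawn at 1 + k1 r^2 times it, then the intrinsics apply), "extrinsics" (4x4, takes a point from world to camera coordinates). Camera axes: x right, y up, looking along -z (the intrinsics and any distortion apply to the point x, -y, -z); pixel columns grow to the right and rows downward; lengths in m; the calibration is good to about 2 mm. A picture is of the moment at which its call begins. calibration takes no time and is no camera call.
A pose or a line that the arm cannot do raises robot.PlanningError and nothing moves.
- workorder.close_job(): hands the job in, once; it reports no verdict.
Trained networks look in the newest picture that a camera, given by its name, has taken for a name from the list of things; names that differ only in an ending like _2 or _b are one class to them, and where a whole thing is asked for, a point or a joint stands for the part that bears it (a point fixed in the world has none). Each returns a list of dicts, best first, with "p" (0 to 1); they miss things now and then, are a little off and sometimes report something else, mostly with a low value. They report only what shows in the picture. A call takes as long as a camera call. They do not tell look-alikes from the thing itself.
- recognise(label, camera): "rect" ([centre column, centre row, width, height] in pixels, round what is visible of it).
Readings, each from a call of its own:
- robot.current_time_s(): time.
- robot.current_joint_positions(): joint angles.
- robot.current_dq(): joint speeds.
- robot.current_joint_torque(): joint torques, N m.
- robot.current_tool_pos(): TCP position.
- robot.current_eef_rot(): TCP orientation.
- robot.current_contact_force(): force on the tool from outside, world axes, zero at the start.
- robot.current_torque(): the same for the moment, N m.
- robot.current_finger_gap(): opening from 0.0 (shut) to 1.0 (fully open).
Only numpy, scipy, OpenCV 4.12 (cv2) and the standard library are available. Lean on these libraries where they do the work, as an engineer would, in place of code of your own. Each camera call takes 0.05 s, during which the arm holds its last target.

### The job

Lock the dry-goods bin with the red lid for the night: take the C-shaped steel hook by its yellow handle and feed its open end through the ring that stands up through the red lid, turning the hook along its own curve until the blue band sits inside the ring. Do not force it against the ring while turning it, and let go of it lying flat on the red lid.

Things in the scene. Friction and masses are not known exactly. Their poses are not given: they have to be found in the camera images.
- hook_grip (a point): Centre of the C-hook's upright yellow handle, 34 (x) x 16 (y) x 48 mm high, 24 mm above the hook's underside; grip across y. Hook (loose, 80 g) lies flat on a thin black mat; z up. Its 8 mm steel rod, centre line 20 mm below this point, leaves along +x, straight to x = 22 mm, then bends left: a half circle of radius 55 mm about x = 22, y = 55, to its open end at x = 22, y = 110 mm.
- hook_band (a point): Middle of the blue band (21 mm long) on the C-hook's rod, on its centre line: half-way along the half circle. At x = 77, y = 55, z = -20 mm from the handle's centre in the hook frame; the rod runs along hook y here. Same axes as hook_grip.
- redbin_ring (a point): Centre of the upright steel ring on the red-lidded wooden bin (fixed, 200 x 200 x 110 mm; a white-lidded twin stands by). Hole 40 mm, bar 8 mm; centre 13 mm, top 41 mm above the flat lid (its foot is sunk in a slot). z up, y = the hole's axis. Lid reaches 45 mm to +x, 155 mm to -x, 100 mm either way along y: the hook fits on it with its x, y along these, its open end entering towards +y.
- redbin: The red-lidded bin itself, fixed to the counter: 200 x 200 mm, wooden, flat red lid with its top 110 mm above the counter. Origin under its centre on the counter; same axes as redbin_ring, whose point lies at x = 55, y = 0, z = 123 mm from here.
Not all that is in view belongs to the job. Of the things that look like the part that bears hook_grip, take the one that is farthest from the robot's base at the start.

How it is judged:
By the outcome, as a careful person would: the job done as asked, in the order asked, and still so for the second after the job is handed in, with the robot touching nothing.
It also fails if it takes over 50 s, if anything falls off the work surface, if the arm or the gripper's body presses on something with over 40 N, if the wrist force passes 120 N, or if a joint passes its speed limit or range.

## Working session

There is one attempt and no reset: what is moved stays moved. The work goes in short steps, each a Python script; the robot and the scene stay as the last script left them, time stands still between calls to the robot, and variables do not carry over. Pictures are saved under pics/ and viewed, and the job is handed in when it is done.

```bash
ls; mkdir -p pics
python3 - <<'E'
from station import robot, fingers, vision, workorder, recognise
import cv2
for n in("side","top"):
    f=vision.grab_frame(n); cv2.imwrite(f"pics/{n}0.png",cv2.resize(f[:,:,::-1],None,fx=1.5,fy=1.5,interpolation=cv2.INTER_CUBIC))
    c=vision.calibration(n); print(n,c)
    for l in("hook_grip","hook_band","redbin_ring","redbin"): print(l,recognise(l,n))
print(robot.current_time_s(),robot.current_eef_rot(),robot.tip_reach)
E
```

```text
pics
side {'mtx': array([[497.01842403,   0.        , 260.21570459],
       [  0.        , 497.01842403, 185.94253099],
       [  0.        ,   0.        ,   1.        ]]), 'k1': 0.06215198266931467, 'extrinsics': array([[-0.99393298, -0.10990751, -0.0041928 ,  0.48551905],
       [ 0.07747306, -0.72665748,  0.68261763, -0.08697371],
       [-0.07807153,  0.67815135,  0.7307637 , -1.25326873],
       [ 0.        ,  0.        ,  0.        ,  1.        ]])}
hook_grip [{'rect': [314.6, 221.4, 51.3, 41.9], 'p': 0.72}, {'rect': [315.9, 304.6, 41.5, 54.4], 'p': 0.62}, {'rect': [203.3, 319.1, 55.3, 37.1], 'p': 0.6}]
hook_band [{'rect': [318.2, 219.1, 49.1, 41.9], 'p': 0.9}, {'rect': [204.1, 317.5, 56.0, 37.3], 'p': 0.75}, {'rect': [314.4, 303.9, 43.1, 56.3], 'p': 0.73}]
redbin_ring [{'rect': [219.7, 197.2, 96.2, 92.0], 'p': 0.77}]
redbin [{'rect': [219.9, 199.1, 90.2, 94.1], 'p': 0.88}]
top {'mtx': array([[372.11209117,   0.        , 252.44215982],
       [  0.        , 372.11209117, 194.38910929],
       [  0.        ,   0.        ,   1.        ]]), 'k1': 0.032421720128106256, 'extrinsics': array([[ 0.0103046 , -0.99964388, -0.02461576,  0.0227302 ],
       [ 0.99654245,  0.00823677,  0.08267589, -0.49715488],
       [-0.0824437 , -0.02538259,  0.99627243, -1.022861  ],
       [ 0.        ,  0.        ,  0.        ,  1.        ]])}
hook_grip [{'rect': [142.1, 169.6, 37.9, 45.1], 'p': 0.62}, {'rect': [161.4, 248.6, 50.7, 27.3], 'p': 0.61}, {'rect': [240.1, 248.8, 35.9, 47.6], 'p': 0.51}]
hook_band [{'rect': [162.3, 250.8, 51.6, 30.8], 'p': 0.84}, {'rect': [241.0, 247.6, 32.3, 43.8], 'p': 0.75}, {'rect': [142.4, 169.2, 38.3, 41.3], 'p': 0.73}]
redbin_ring [{'rect': [253.7, 162.4, 78.3, 83.5], 'p': 0.75}]
redbin [{'rect': [252.7, 162.6, 79.4, 84.3], 'p': 0.79}]
0.5 [-1.79995761e+02  2.01535849e-03  2.52018705e+01] 0.017
```

View pics/side0.png

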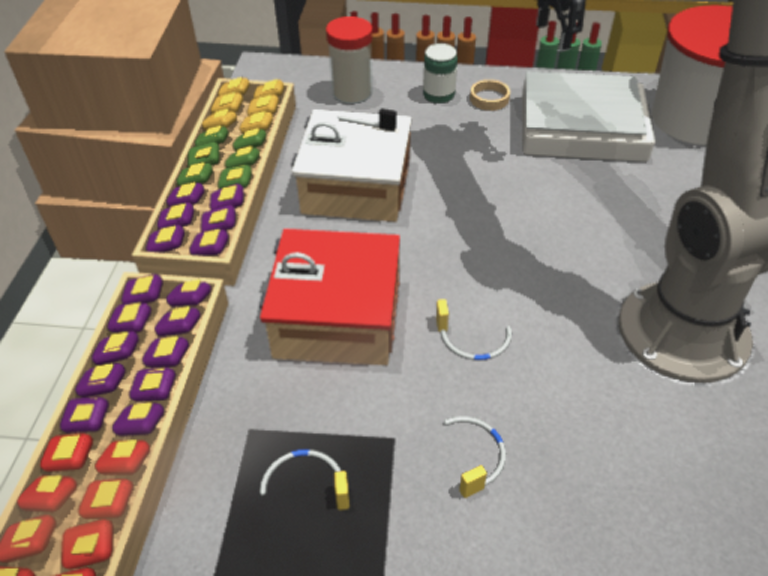

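View pics/top0.png

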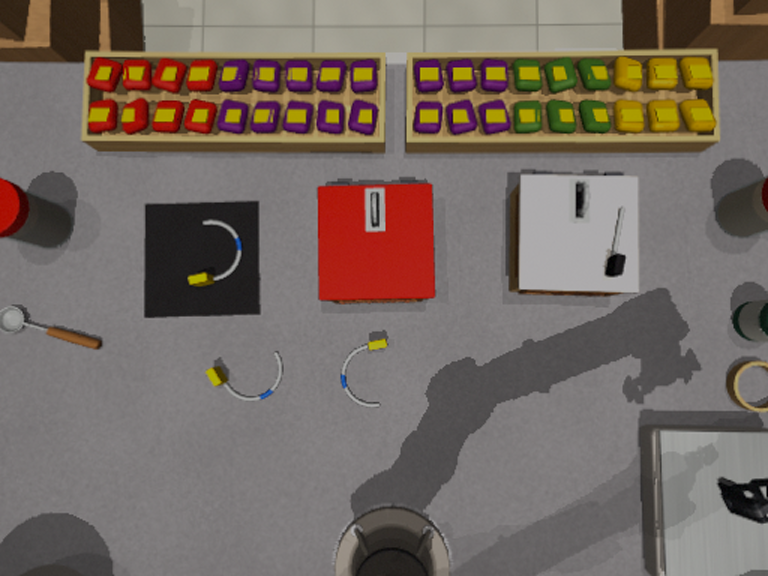

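Three hooks are visible. In the full-size top picture they sit at (142,170) on the black mat, (161,249) and (240,249), with the last two bare on the counter. In the side picture they sit at (203,319), (316,305) and (315,221). The mat hook fits: it lies on the mat and looks farthest from the base. I'll fit its pose and check the distances and a crop.

```bash
cat > h.py <<'E'
import numpy as np, cv2
from scipy.optimize import least_squares
from station import robot, fingers, vision, workorder, recognise
CAL={n:vision.calibration(n) for n in("side","top")}
def proj(P,n):
    c=CAL[n];q=np.atleast_2d(P)@c["extrinsics"][:3,:3].T+c["extrinsics"][:3,3]
    q=q*[1,-1,-1]
    return cv2.projectPoints(q.reshape(-1,1,3),np.zeros(3),np.zeros(3),c["mtx"],np.array([c["k1"],0,0,0.]))[0].reshape(-1,2)
def ray(px,n,z):
    c=CAL[n];u=cv2.undistortPoints(np.array(px,float).reshape(-1,1,2),c["mtx"],np.array([c["k1"],0,0,0.])).reshape(-1,2)
    R=c["extrinsics"][:3,:3];t=c["extrinsics"][:3,3]
    d=np.c_[u[:,0],-u[:,1],-np.ones(len(u))]@R; o=-R.T@t
    return o+d*((z-o[2])/d[:,2])[:,None]
def rz(a):
    return np.array([[np.cos(a),-np.sin(a),0],[np.sin(a),np.cos(a),0],[0,0,1]])
def masks(f):
    hsv=cv2.cvtColor(f,cv2.COLOR_RGB2HSV);H,S,V=cv2.split(hsv)
    return dict(y=(H>20)&(H<35)&(S>120)&(V>80), b=(H>100)&(H<130)&(S>120)&(V>60), r=((H<8)|(H>172))&(S>150)&(V>90), w=(S<60)&(V>130))
def win(m,c,r):
    o=np.zeros_like(m);x,y=map(int,c);o[max(0,y-r):y+r,max(0,x-r):x+r]=m[max(0,y-r):y+r,max(0,x-r):x+r];return o
def cen(m):
    v,u=np.nonzero(m);return np.array([u.mean(),v.mean()]),len(u)
BOX=np.array([[sx*.017,sy*.008,sz*.024] for sx in(-1,1) for sy in(-1,1) for sz in(-1,1)])
def hookpts():
    a=np.linspace(-np.pi/2,np.pi/2,60)
    return np.r_[np.c_[.022+.055*np.cos(a),.055+.055*np.sin(a),np.full(60,-.02)]]
def boxcen(p,n):
    h=cv2.convexHull(proj(BOX@rz(p[3]).T+p[:3],n).astype(np.float32));m=cv2.moments(h);return np.array([m['m10'],m['m01']])/m['m00']
def fit(views,p0,zfree=False,r=34):
    # views: {cam:(frame,center)}
    obs={}
    for n,(f,c) in views.items():
        M=masks(f);M={k:win(v,c,r) for k,v in M.items()}
        obs[n]=dict(y=cen(M['y']),b=cen(M['b']),rod=np.argwhere(M['w'])[:,::-1].astype(float))
        print(n,obs[n]['y'],obs[n]['b'],len(obs[n]['rod']))
    def full(q): return np.array([q[0],q[1],q[2] if zfree else p0[2],q[-1]])
    def res(q):
        p=full(q);R=rz(p[3]);o=[]
        for n in obs:
            o+=list(2*(boxcen(p,n)-obs[n]['y'][0]))
            o+=list(2*(proj(R@[.077,.055,-.02]+p[:3],n)[0]-obs[n]['b'][0]))
            w=proj(hookpts()@R.T+p[:3],n)
            if len(obs[n]['rod']):
                d=np.linalg.norm(obs[n]['rod'][:,None]-w[None],axis=2).min(1);d=d[:]
                o+=list(np.minimum(d,4)*.15)
        return np.array(o)
    q0=[p0[0],p0[1]]+([p0[2]] if zfree else [])+[p0[3]]
    s=least_squares(res,q0,x_scale=[.01]*(len(q0)-1)+[.1],diff_step=1e-4)
    k=4;print("res",s.cost,np.round(s.fun[:4],2))
    return full(s.x)
E
cat > a.py <<'E'
from h import *
F={n:vision.grab_frame(n) for n in("side","top")}
for n in F: cv2.imwrite(f"pics/raw_{n}.png",F[n][:,:,::-1])
for px in((142,170),(161,249),(240,249)):
    P=ray([px],"top",.02)[0];print(px,P,np.linalg.norm(P[:2]))
P=ray([(133,186)],"top",.026)[0]
for n0 in(["top"],["side"],["side","top"]):
    p=fit({n:(F[n],dict(side=(203,319),top=(142,170))[n]) for n in n0},[P[0],P[1],.026,np.deg2rad(-82)])
    print(n0,p[:3],np.rad2deg(p[3]))
# bin
C=[]
L=np.array([[-.1,-.1,.11],[.1,-.1,.11],[.1,.1,.11],[-.1,.1,.11]])
obs={}
for n,c,r in(("side",(220,197),58),("top",(252,162),55)):
    m=win(masks(F[n])['r'],c,r).astype(np.uint8)
    k,l,st,_=cv2.connectedComponentsWithStats(m);i=1+np.argmax(st[1:,4]);m=(l==i).astype(np.uint8)
    cn=max(cv2.findContours(m,cv2.RETR_EXTERNAL,cv2.CHAIN_APPROX_NONE)[0],key=cv2.contourArea)
    h=cv2.convexHull(cn)
    obs[n]=h.reshape(-1,2).astype(float); mm=cv2.moments(h);print(n,cv2.approxPolyDP(h,5,True).reshape(-1,2).tolist(),mm['m00'])
    obs[n]=cv2.approxPolyDP(h,5,True).reshape(-1,2).astype(float)
    print(ray(obs[n],n,.11)[:,:2])
def res(q,ns):
    o=[]
    for n in ns:
        w=proj(L@rz(q[2]).T+[q[0],q[1],0],n)
        o+=list((w-np.array([obs[n][np.argmin(np.linalg.norm(obs[n]-x,axis=1))] for x in w])).ravel())
    return np.array(o)
for ns in(["top"],["side"],["side","top"]):
    s=least_squares(res,[*ray([(252,162)],"top",.11)[0][:2],0],args=(ns,),diff_step=1e-4,x_scale=[.01,.01,.1]);q=s.x
    print(ns,q[:2],np.rad2deg(q[2]),np.round(s.fun,1))
R=rz(q[2]);ring=R@[.055,0,.123]+[q[0],q[1],0];print("ring",ring)
np.save("est.npy",np.r_[p,q])
im=[]
for n,c in(("side",(220,250)),("top",(200,180))):
    g=F[n][:,:,::-1].copy();k=4;g=cv2.resize(g,None,fx=k,fy=k,interpolation=cv2.INTER_CUBIC)
    def dr(P,col):
        for w in proj(P,n): cv2.circle(g,tuple(int(round((v+.5)*k)) for v in w),2,col,-1)
    dr(hookpts()@rz(p[3]).T+p[:3],(0,0,255));dr(BOX@rz(p[3]).T+p[:3],(255,0,255))
    dr(L@R.T+[q[0],q[1],0],(0,255,0))
    a=np.linspace(0,2*np.pi,40);dr(np.c_[.024*np.cos(a),0*a,.024*np.sin(a)]@R.T+ring,(255,255,0))
    x,y=c;im.append(g[(y-115)*k:(y+115)*k,(x-100)*k:(x+100)*k])
o=np.hstack(im);cv2.imwrite("pics/ov.png",cv2.resize(o,(800,460),interpolation=cv2.INTER_AREA))
E
python3 a.py
```

```text
(142, 170) [0.56378277 0.34127231 0.02      ] 0.6590279231344103
(161, 249) [0.34240049 0.28033873 0.02      ] 0.44252446443175375
(240, 249) [0.3447218  0.06032249 0.02      ] 0.34995988583269627
top (array([132.14423077, 186.04807692]), 104) (array([158.51612903, 161.96774194]), 31) 98
res 3.53342677536159 [ 0.92 -0.74 -0.65  0.97]
['top'] [0.51811317 0.36358564 0.026     ] -77.83939952561376
side (array([227.45833333, 326.46296296]), 216) (array([200.175, 301.325]), 40) 429
res 42.61281784651224 [-0.16 -0.18  0.03  0.06]
['side'] [0.51673683 0.35890768 0.026     ] -76.69145707929881
side (array([227.45833333, 326.46296296]), 216) (array([200.175, 301.325]), 40) 429
top (array([132.14423077, 186.04807692]), 104) (array([158.51612903, 161.96774194]), 31) 98
res 52.227275476565815 [-0.81  1.32 -0.05  0.97]
['side', 'top'] [0.51713556 0.36061759 0.026     ] -77.1757675586288
side [[189, 153], [265, 157], [260, 217], [176, 214]] 5147.5
[[ 0.67683471 -0.05949958]
 [ 0.48309894 -0.06539733]
 [ 0.47406773  0.1305901 ]
 [ 0.6643194   0.14196476]]
top [[287, 123], [289, 197], [213, 199], [212, 125]] 5806.0
[[ 0.67624329 -0.06274443]
 [ 0.48362321 -0.06845899]
 [ 0.47683036  0.12625264]
 [ 0.67024651  0.13244515]]
['top'] [0.57686063 0.03191109] 1.8248122541404184 [ 1.1  1.4  0.8 -1.4 -1.  -1.3 -1.   1.2]
['side'] [0.57462322 0.03637545] 2.8402659563874693 [ 1.5 -0.7 -1.1  0.2 -2.2 -0.4  1.9  0.4]
['side', 'top'] [0.57578689 0.03359308] 2.316164012420509 [ 1.5 -1.3 -0.9 -0.8 -2.7 -1.7  1.  -0.3  0.7  1.5 -0.2 -1.3 -1.9 -0.5
 -1.3  1.9]
ring [0.63074196 0.03581583 0.123     ]
```

View pics/ov.png

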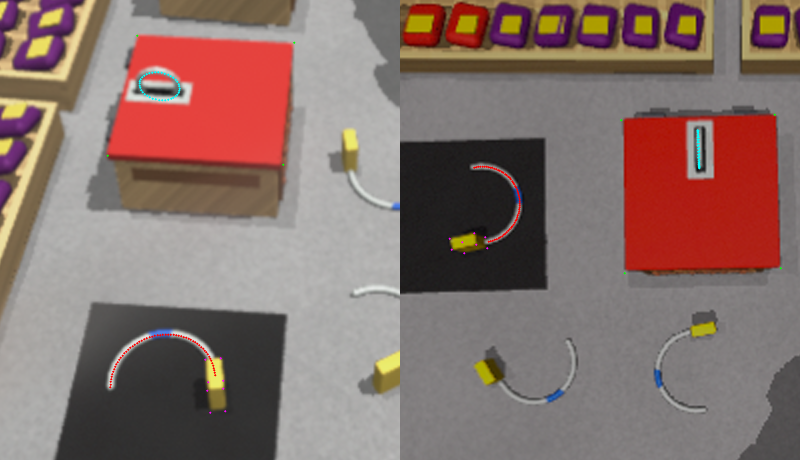

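The red overlay fits the hook on the mat at crop (480,205). Its handle is about 0.66 m from the base, against 0.44 and 0.35 m for the other two, so this is the one. The ring overlay matches the ring on the red lid at (160,85) and (700,148). Next I check the whole path with IK, then grasp.

```bash
cat >> h.py <<'E'
E=np.load("est.npy");HP=E[:4];BN=E[4:]
RB=rz(BN[2]);RING=RB@[.055,0,.123]+[BN[0],BN[1],0]
GZ=.003-.002   # TCP height relative to handle centre
def turnpose(th,lift,dx=0,dy=0):
    "TCP for hook yaw th (deg, ring frame), arc centre 55 mm to -x of ring"
    C=RING+RB@np.array([-.055+dx,dy,0]); yaw=np.deg2rad(th)+BN[2]
    g=C+rz(yaw)@np.array([-.022,-.055,0]); g[2]=.110+.024+lift+GZ
    return g.tolist(),[180,0,((np.rad2deg(yaw)+180+180)%360)-180]
E
python3 - <<'E'
from h import *
yaw=np.rad2deg(HP[3])+180
for z in(.25,.1,.027): print(np.round(robot.inverse_kinematics([HP[0],HP[1],z],[180,0,yaw]),1))
for th,l in((-112,.1),(-112,.005),(-60,.005),(0,.005),(0,.12)):
    p,o=turnpose(th,l);print(th,np.round(p,3),o,np.round(robot.inverse_kinematics(p,o),1))
robot.move_to([HP[0],HP[1],.25],[180,0,yaw]);print(robot.current_time_s())
robot.line_to([HP[0],HP[1],.09],velocity=.25)
robot.line_to([HP[0],HP[1],.026+GZ],velocity=.1,f_stop=8)
print(robot.current_time_s(),robot.current_tool_pos(),robot.current_contact_force())
fingers.gripper_to(0.0,force=80)
print(robot.current_time_s(),robot.current_finger_gap(),robot.current_contact_force())
E
```

```text
[-15.1  31.2 -36.2  68.9  17.9  85.4 -35.8]
[ -5.5  42.4 -51.9  81.8  33.9  72.2 -47.6]
[ -5.   48.  -52.5  85.7  40.1  66.3 -51.9]
-112 [0.531 0.073 0.235] [180, 0, np.float64(70.3161640124205)] [ 21.7  20.8 -42.3  86.6  14.2  78.1 -41.4]
-112 [0.531 0.073 0.14 ] [180, 0, np.float64(70.3161640124205)] [ 20.1  24.9 -40.   95.1  17.2  66.3 -44. ]
-60 [0.518 0.023 0.14 ] [180, 0, np.float64(122.31616401242047)] [ 26.7  22.8 -40.6  98.   16.2  65.2  13.8]
0 [ 0.556 -0.022  0.14 ] [180, 0, np.float64(-177.68383598757953)] [ 27.8  26.8 -37.9  92.   17.4  67.3  78.4]
0 [ 0.556 -0.022  0.255] [180, 0, np.float64(-177.68383598757953)] [ 28.1  22.1 -38.8  81.4  13.8  81.4  81.6]
3.7667
5.3417 [0.51753377 0.36117046 0.02762729] [ 0.27485701 -0.26333697 -0.25381414]
5.9917 0.16420014671164204 [ 0.37547147 -0.13943302  3.03593137]
```

```bash
cat > look.py <<'E'
from h import *
import sys
def look(tag,p,boxes):
    F={n:vision.grab_frame(n) for n in("side","top")};im=[]
    for n in F:
        g=cv2.resize(F[n][:,:,::-1],None,fx=4,fy=4,interpolation=cv2.INTER_CUBIC)
        def dr(P,col):
            for w in proj(P,n): cv2.circle(g,tuple(int(round((v+.5)*4)) for v in w),2,col,-1)
        g2=g.copy()
        dr(hookpts()[::2]@rz(p[3]).T+p[:3],(0,0,255));dr(BOX@rz(p[3]).T+p[:3],(255,0,255))
        a=np.linspace(0,2*np.pi,40);dr(np.c_[.024*np.cos(a),0*a,.024*np.sin(a)]@RB.T+RING,(255,255,0))
        x,y=(int(v) for v in proj(boxes,n)[0]);x=min(max(x,50),462);y=min(max(y,38),346)
        s=(slice((y-38)*4,(y+38)*4),slice((x-50)*4,(x+50)*4))
        im.append(np.vstack([g2[s],g[s]]))
    cv2.imwrite(f"pics/{tag}.png",np.hstack([cv2.resize(i,(400,600)) for i in im]));return F
E
python3 - <<'E'
from look import *
p=robot.current_tool_pos();
robot.line_to([p[0],p[1],.235],velocity=.2)
t,o=turnpose(-112,.1);robot.line_to(t,o,velocity=.2)
print(robot.current_time_s(),robot.current_tool_pos(),robot.current_finger_gap(),robot.current_contact_force(),robot.current_torque())
p=robot.current_tool_pos()
P=[p[0],p[1],p[2]-GZ,np.deg2rad(robot.current_eef_rot()[2]+180)]
look("carry",np.array(P),np.array(P[:3])+[.03,-.04,-.02])
E
```

```text
8.775 [0.53115786 0.07476065 0.23500441] 0.16322709939960142 [ 0.31293426 -0.14853932 -0.85715815] [-0.00206422  0.02012085  0.0092251 ]
```

View pics/carry.png

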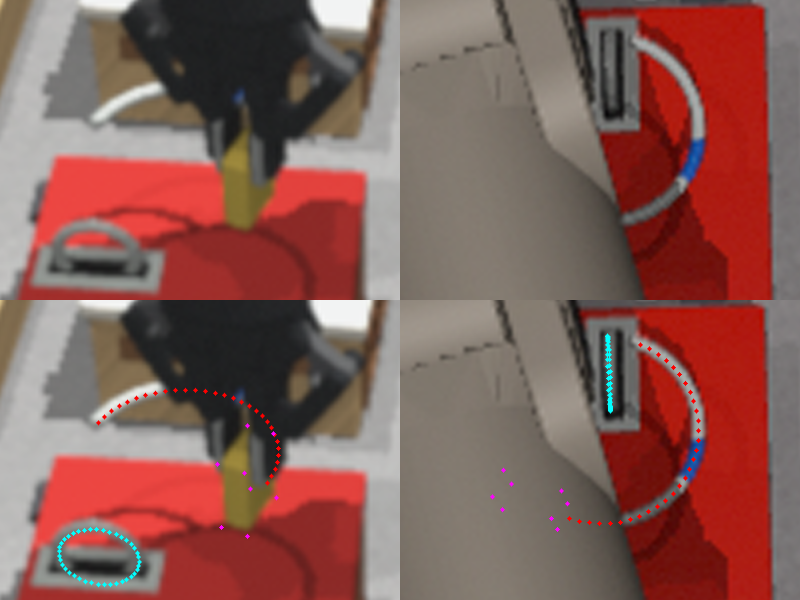

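The hook is held level. In both views its overlay and the ring's overlay are shifted the same small way, so their relative position is good. Next I lower beside the ring and start turning, watching the force.

Run:
```python
from look import *
t,o=turnpose(-112,.1);print(np.array(robot.current_tool_pos())-t)
t,o=turnpose(-112,.006);s=robot.line_to(t,velocity=.12,f_stop=6);print(s,np.array(robot.current_tool_pos())-t)
robot.pause(.2);f0=np.array(robot.current_contact_force());m0=np.array(robot.current_torque());print(f0,m0)
for th in range(-104,-71,8):
    t,o=turnpose(th,.006);s=robot.line_to(t,o,velocity=.03,f_stop=5)
    print(th,s,np.round(np.array(robot.current_contact_force())-f0,2),np.round(np.array(robot.current_torque())-m0,3),np.round((np.array(robot.current_tool_pos())-t)*1e3,1))
    if s: break
print(robot.current_time_s())
p=robot.current_tool_pos()
P=[p[0],p[1],p[2]-GZ,np.deg2rad(robot.current_eef_rot()[2]+180)]
look("enter",np.array(P),RING+[-.02,0,-.01])
```

```text
[-1.73490566e-04  1.63967048e-03 -7.91600391e-06]
False [0.00072396 0.00028695 0.00080204]
[-0.3438871  -0.27557896 -1.10445755] [-0.05882109  0.03828202  0.01352861]
-104 False [0.95 0.39 0.65] [ 0.026 -0.017 -0.078] [ 0.2 -0.   0.3]
-96 False [ 0.68 -1.26  0.64] [ 0.097 -0.047  0.005] [0.2 0.2 0.1]
-88 False [-0.09 -0.28  0.16] [ 0.041 -0.049 -0.043] [0.1 0.4 0. ]
-80 False [0.5  0.89 0.6 ] [ 0.053 -0.03   0.03 ] [0.1 0.4 0. ]
-72 False [-0.16  0.8   1.34] [ 0.097 -0.013 -0.053] [0.1 0.4 0. ]
12.1333
```

View pics/enter.png

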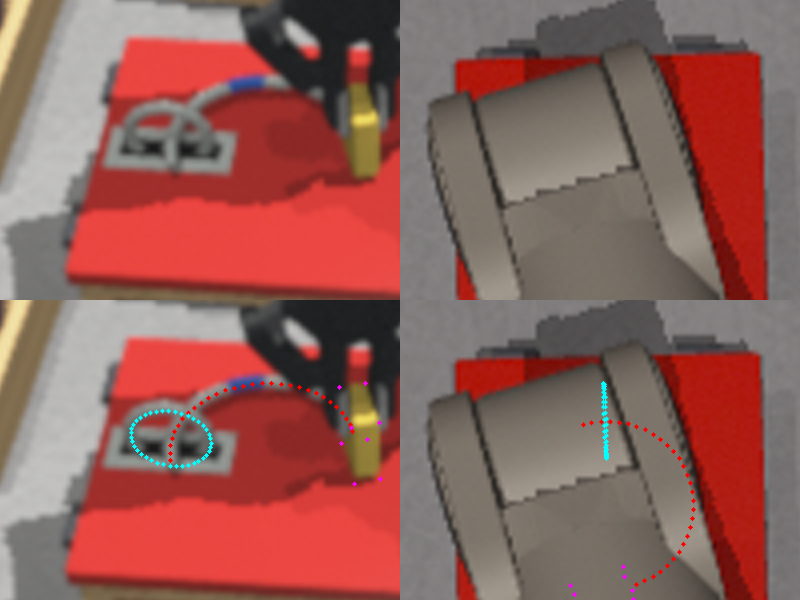

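The open end has passed cleanly through the ring: the rod sits under the arch at crop (180,140), between feet at 133 and 208. There was no contact force. The rod sits about 4 mm to the -x side, so I shift 3 mm and keep turning.

Run:
```python
from look import *
f0=np.array([-.2,-.1,-.6])
t,o=turnpose(-72,.006,dx=.003);robot.line_to(t,o,velocity=.02,f_stop=5)
for th in range(-64,1,8):
    t,o=turnpose(th,.006,dx=.003);s=robot.line_to(t,o,velocity=.03,f_stop=5)
    print(th,s,np.round(np.array(robot.current_contact_force())-f0,2),np.round(np.array(robot.current_torque()),3),np.round((np.array(robot.current_tool_pos())-t)*1e3,1))
    if s: break
print(robot.current_time_s())
p=robot.current_tool_pos()
P=[p[0],p[1],p[2]-GZ,np.deg2rad(robot.current_eef_rot()[2]+180)]
look("turned",np.array(P),RING+[-.02,0,-.01])
```

```text
-64 False [ 0.9   0.25 -0.25] [-0.016 -0.003  0.005] [-0.  0. -0.]
-56 False [ 0.83  0.16 -0.94] [-0.006  0.034  0.042] [-0.1  0.3  0. ]
-48 False [0.53 0.45 0.1 ] [ 0.012  0.041 -0.03 ] [-0.1  0.4  0. ]
-40 False [0.74 0.12 0.08] [ 0.061 -0.021 -0.014] [-0.1  0.4  0. ]
-32 False [ 0.42 -0.03  0.28] [-0.021  0.067 -0.052] [-0.1  0.3 -0. ]
-24 False [ 0.21  0.08 -0.44] [ 0.025  0.076 -0.036] [-0.2  0.4 -0. ]
-16 False [-0.29 -0.05 -0.32] [0.03  0.042 0.015] [-0.2  0.3 -0. ]
-8 False [ 0.3   0.13 -0.21] [-0.011 -0.001  0.01 ] [-0.3  0.3 -0.1]
0 False [ 0.43 -0.    0.66] [-0.006  0.002 -0.003] [-0.3  0.2 -0.1]
16.3583
```

View pics/turned.png

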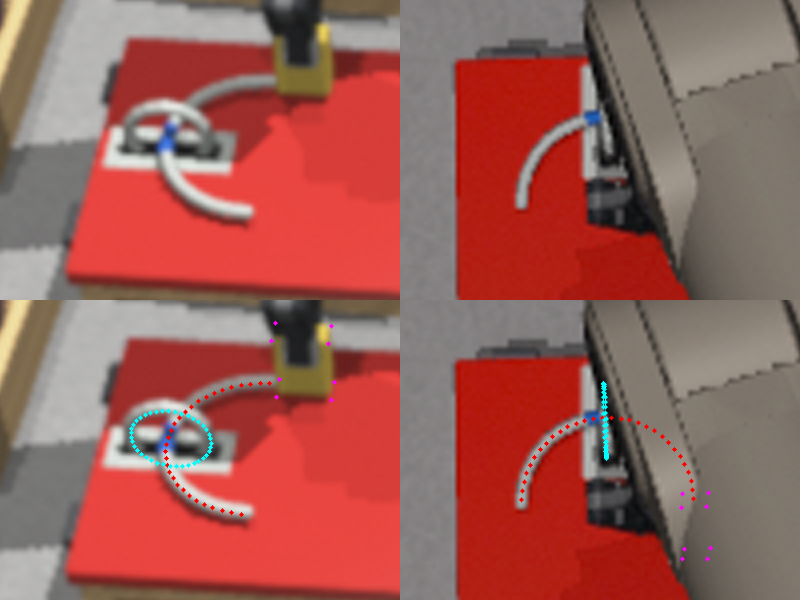

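The band is within the ring: side crop (170,136), with the top view showing it about 2 mm too far toward +y. I correct that, lower gently, and release.

Run:
```python
from look import *
t,o=turnpose(0,.006,dx=.003,dy=-.0015);robot.line_to(t,o,velocity=.02,f_stop=5)
t,o=turnpose(0,-.004,dx=.003,dy=-.0015);s=robot.line_to(t,o,velocity=.015,f_stop=2.5)
p=robot.current_tool_pos();print(s,p[2]-GZ-.134,robot.current_contact_force(),robot.current_torque())
fingers.gripper_to(0.55);robot.pause(.2);print(robot.current_contact_force())
p=robot.current_tool_pos();robot.line_to([p[0],p[1],p[2]+.08],velocity=.1)
p=robot.current_tool_pos();robot.line_to([p[0]-.1,p[1]-.25,p[2]+.05],velocity=.2)
robot.pause(.3);print(robot.current_time_s())
F=look("done",np.array([t[0],t[1],.134,BN[2]]),RING+[-.02,0,-.01])
```

```text
True -0.0006094982666987603 [ 0.02808733 -0.1533183   3.71675414] [0.01543766 0.01086884 0.00995164]
[-0.20323042 -0.07006874 -0.07368671]
20.5833
```

View pics/done.png

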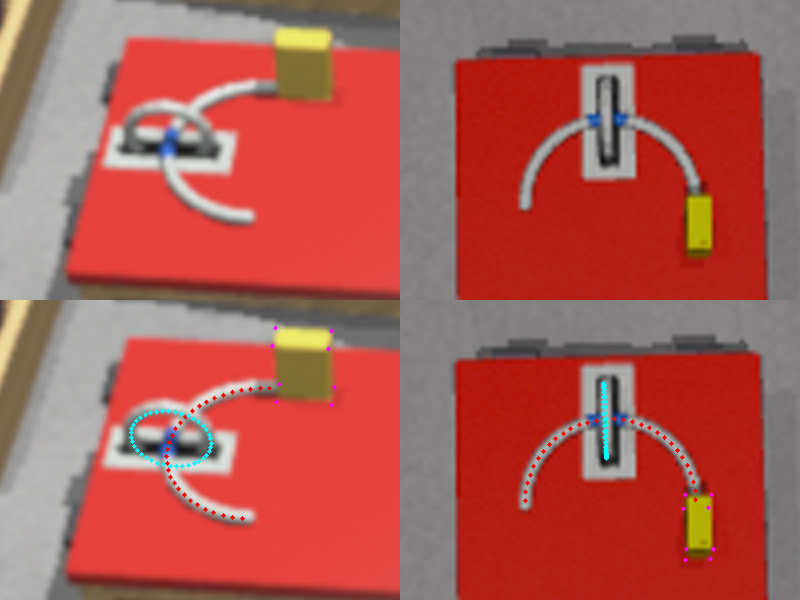

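The hook lies flat on the red lid. The blue band is centred in the ring, with blue showing equally on both sides at (592,120) and (621,120) around the ring at 607. The gripper is clear, so I hand in.

```bash
python3 -c "
from station import *
from station import robot,workorder
print(robot.current_tool_pos(),robot.current_contact_force(),robot.current_time_s());workorder.close_job()"
```

```text
[ 0.45776128 -0.27380619  0.2626482 ] [-0.04228654 -0.04782044 -0.24848124] 20.6833
the job is handed in; nothing more can be done
```

The red-lidded bin is locked: the hook lies flat on the lid with the blue band centred in the ring, and I handed the job in at about 20.7 s of the 50 s allowed.

- **Hook taken:** I took the hook on the black mat, the farthest of the three look-alikes (0.66 m from the base, against 0.44 and 0.35 m). I gripped it by its yellow handle.
- **Turning:** I fed the open end through the ring and turned the hook about 112° along its own curve. The force readings after each turning step changed by under about 1.6 N, so nothing was forced.
- **Release:** I lowered it until it touched the lid at about 4 N, let go and backed away.
- **Last checks:** In the top picture blue shows equally on both sides of the ring. The gripper is about 0.25 m away and its force reading is close to zero.
- **Disagreement:** The two cameras differed by a few millimetres in where they put things. The rod also entered the ring about 4 mm off centre. I corrected 3 mm of that part-way through the turn and shifted the hook another 1.5 mm before lowering it.

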